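# Clamp a letter bundle in the bundle press

### The arm

A 7-joint arm with a two-finger parallel gripper is mounted at the origin on a cart in front of the work surface, level with it; the furniture and walls round the work are solid. World frame = base frame: x ahead of the robot, y to its left, z up, the work surface at z = 0. Lengths are in m, angles in degrees, forces in N, time in s.
With the tool pointing down it reaches from about 0.35 to 0.9 m from the base axis. Payload 7.2 kg.
Tool frame: the origin (TCP) lies between the finger pads; the fingertips stand robot.tip_reach ahead of it and the grasp point (between the pads) lies 2 mm behind it (robot.tip_reach is the distance from the TCP to the fingertips, in m); z points along the fingers, y is the line along which they close (so a half turn about z gives the same grasp; the last joint's range is limited). The gripper opens to 85 mm and grips with 20 to 120 N. Pads are 22 mm wide; open, the fingers measure 114 mm over their backs; the gripper's body (76 mm by 85 mm) begins 54 mm behind the grasp point. The pads swing forward as they close: fully open they stand 13 mm farther back than shut.
Start: joints at [-74.209, 23.554, -0.728, 91.456, 0.321, 64.991, -4.71], TCP at [0.211, 0.588, 0.248] pointing down, gripper open.
Joint ranges: [-169.25, 169.25], [-16.82, 113.86], [-84.01, 82.57], [7.8, 145.47], [-59.2, 239.2], [7.22, 106.19], [-163.78, 163.78]. Speed limits (degrees/s): [136.94, 136.94, 172.46, 172.46, 180, 180, 180].

### API

Orientations are given as [roll, pitch, yaw] about the fixed x, y, z axes, in that order (R = Rz(yaw) Ry(pitch) Rx(roll)).
In Python, from plant import robot, vision gives the robot as it stands. The module is installed in compiled form; this text tells all that it offers.
- The arm moves only by the shell command python3 -m crank 'ROWS' [FORCE]. ROWS is JSON, a list of rows, each a list of 5 numbers: the shift along the tool's x, y, z in mm, then the turn about the tool's z in degrees, then the finger opening in mm, from 0 to 85.4. In form: [[tx, ty, tz, yaw, claw], ...]. A call has 1 to 20 rows; each row shifts and turns the commanded pose from where the row before left it, along the tool's axes as they then stand; what a row does not reach is not made up. A row lasts 1/12 s, in which the tool goes at most 41.7 mm and 7.16 degrees, less where a joint would pass 70% of its speed; a pose out of reach is approached as far as the arm can. A call with a gripper value outside its range is refused whole. The fingers move at their own pace and stop on an object; FORCE is the grip in N (left out, the last holds). Time passes only in rows, so rows that do not move let the fingers close. It gives the time, the measured TCP pose, the force, the opening and the grip force at its end, in the units of the state.
- robot.read_state(): the state, without advancing time (a new reading comes with each control period).
- vision.capture(name): name is "scene" or "top"; returns (picture, depth): 420x560x3 uint8, blue, green, red; 420x560 float32, m along the optical axis (not along the pixel's ray), 0 where there is no reading.
- vision.camera_model(name): a dict with "fx", "fy", "cx", "cy" (pixels), "position" and "attitude" of the camera in the world. Camera axes: x right, y down, z forward; pixel columns grow to the right and rows downward; lengths in m; the calibration is good to about 2 mm. A picture is of the moment at which its call begins. camera_model takes no time and is no camera call.
- robot.job_done(): hands the job in; it is judged then, once.
The state is a dict: "t": time; "q": joint angles; "joint_velocities": joint speeds; "effort": joint torques, N m; "tcp_pos": TCP position; "eef_rot": TCP orientation; "wrist_force": force on the tool from outside, world axes, zero at the start; "torque": the same for the moment, N m; "width": finger opening in m; "grasp_force": force on a finger pad.
Only numpy, scipy, OpenCV 4.12 (cv2) and the standard library are available. Lean on these libraries where they do the work, as an engineer would, in place of code of your own. Each camera call takes 0.05 s, during which the arm holds its last target. There are 200 camera calls.

### The job

With the fingertips, push the bundle of letters under the bridge of the bundle press until its far edge is against the back stop. Then turn the red wing screw clockwise, stroking its wings round with the closed fingertips again and again, until the pad has come down on the letters and the screw is tight. Do not pinch the wings, do not lift the letters, and leave the things that stand around alone.

Things in the scene. Friction and masses are not known exactly. Their poses are not given: they have to be found in the camera images.
- press: Bundle press, fixed: plywood base board (225 x 190 mm, top face at z = 12 mm) with a grey steel bridge over it. Origin on the worktop straight below the wing screw's axis; x points to the back stop, z up. Board x -130 to +95 mm. Bridge: pillars with inner faces at y +-77 mm (x -15 to +35 mm) and a beam at z = 70 to 84 mm, x -18 to +38 mm, y +-89 mm.
- stop (a point): Centre of the front face of the back stop, a grey upright wall 150 mm wide, top 50 mm above the worktop; at press x = +67 mm, y = 0, z = 30 mm. Axes as the press.
- guard (a point): Middle of the top edge of the grey guard plate on the bridge's rear edge, 140 mm above the worktop: press x +34 to +38 mm, y +-60 mm. A finger does not fit between it and the wings, so the wings are stroked on the side away from it (press x < 0) and at the sides. Axes as the press.
- home (a point): Point on the base board's top face where the letters' origin is when the bundle is fully home against the back stop: press x = -15 mm, y = 0, z = 12 mm; axes as the press.
- letters: Loose bundle of white envelopes in a rubber band, 162 x 117 x 36 mm, about 0.4 kg, flat on the base board, partly under the bridge, perhaps a little askew. Origin: centre of its underside; y along its 162 mm length, pointing away from the back stop. It must slide 25 to 50 mm along press +x, pushed at its near short edge, 6 to 30 mm above the board; about 2 to 5 N.
- wing_top (a point): Top centre of the red wing screw, on its upright axis. x runs along its two flat upright wings, each reaching 30 mm from the axis, 6 mm thick, 20 mm high with their top at this point; hub 18 mm across. 128 mm above the worktop with the screw fully up; sinks 10 mm per clockwise turn. Turns lightly (0.03 N m, 1 to 3 N at a wing) and stays where it is left.
- wing (a joint): Turn of the wing screw in rad: grows clockwise seen from above (screwing down); 0 = fully up, 9.8 = hard stop. The pad meets the letters at about 7.5; from there it presses its spring in, with little more resistance to turning. Tight is anything from 8.6 to 9.8. Starts at 1 to 4.5.
- pad: Pressing pad under the bridge, a steel plate with rubber face, 70 x 80 x 8 mm; origin at the centre of its underside. It sinks 10 mm per turn with the screw, without turning itself; sprung, about 1.5 N per mm.
- brown_stamp: Loose rubber stamp with wooden handle, 29 x 45 x 84 mm, standing beside the press; origin at the centre of its underside. Leave alone.
- brass_weight: Loose brass scale weight, 38 mm across, 45 mm high, standing beside the press; origin at the centre of its underside. Leave alone.
- padlock: Loose brass padlock lying flat beside the press, 61 x 42 x 13 mm; origin at the middle of its underside. Leave alone.
Mind the look-alikes: they are no part of the job. There is more than one size of the letters; the job needs the larger.

How it is judged (in metres and radians):
On the way, in this order (a step that is already met when the one before it is completed fails the run):
1. the letters are home against the back stop, with the pad not yet on them (x of letters in the frame of home above -0.006 m and y of letters in the frame of home between -0.02 and 0.02 m and angle between the y axis of letters and the x axis of press, either way round below 0.12 rad and value of joint wing below 7.2 rad), for 0.2 s.
2. the screw is turned down and the pad presses the letters (contact force between pad and letters above 1.2 N and value of joint wing above 8.4 rad), for 0.2 s.
At the end, for the whole second after the job is handed in: The letters lie within 6 mm of the back stop, within 20 mm of the middle and 0.12 rad of square; the wing screw is at 8.4 rad or more and at rest (under 0.1 rad/s), and the pad presses the letters with more than 1.2 N (all of step 2 and x of letters in the frame of home above -0.006 m and y of letters in the frame of home between -0.02 and 0.02 m and angle between the y axis of letters and the x axis of press, either way round below 0.12 rad and velocity of joint wing between -0.1 and 0.1 rad/s and linear speed of letters below 0.02 m/s); the robot touches nothing.
It fails at once if the letters are lifted more than 12 mm off the board (z of letters in the frame of home above 0.012 m).
It fails at once if a wing is pinched between the fingers (contact force between the fingers and anything else above 0.5 N and y of the grasp point in the frame of wing_top between -0.004 and 0.004 m and x of the grasp point in the frame of wing_top between -0.034 and 0.034 m and z of the grasp point in the frame of wing_top between -0.03 and 0.012 m).
It fails at once if the screw is run down before the letters are home (value of joint wing above 7.2 rad and x of letters in the frame of home below -0.015 m).
It fails at once if a thing standing around (stamp, weight, padlock) is moved more than 20 mm (distance of any of brown_stamp, brass_weight, padlock from where it was at the start of the episode above 0.02 m).
It also fails if it takes over 58 s, if anything falls off the work surface, if the arm or the gripper's body presses on something with over 40 N, if the wrist force passes 120 N, or if a joint passes its speed limit or range.

## Working session

There is one attempt and no reset: what is moved stays moved. The work goes in short steps, Python scripts to look and compute and a shell command to move; the robot and the scene stay as the last step left them, time stands still between calls to the robot, and variables do not carry over. Pictures are saved under pics/ and viewed, at most 10 in all, crops included, and the job is handed in when it is done.

```bash
mkdir -p pics
cat > h.py <<'E'
import numpy as np,cv2
from plant import robot,vision
from scipy.spatial.transform import Rotation as Ro
def cam(n):
    m=vision.camera_model(n); return m
def R(m):
    a=np.array(m["attitude"],float)
    return a if a.shape==(3,3) else Ro.from_euler('xyz',a,degrees=True).as_matrix()
def pts(n,d):
    m=cam(n);v,u=np.mgrid[:420,:560]
    p=np.stack([(u-m["cx"])/m["fx"]*d,(v-m["cy"])/m["fy"]*d,d],-1)
    return p@R(m).T+np.array(m["position"])
def ray(n,u,v,z):
    m=cam(n);r=R(m)@np.array([(u-m["cx"])/m["fx"],(v-m["cy"])/m["fy"],1.]);p=np.array(m["position"])
    return p+r*(z-p[2])/r[2]
E
python3 - <<'E'
from h import *
for n in("scene","top"):
    p,d=vision.capture(n);cv2.imwrite(f"pics/{n}0.png",p);np.save(f"{n}0.npy",d);print(cam(n))
s=robot.read_state();print(s,robot.tip_reach)
E
```

```text
{'fx': 388.46085138564393, 'fy': 388.46085138564393, 'cx': 275.0054961619135, 'cy': 209.2823840204183, 'position': array([0.01106511, 0.40373554, 0.66830939]), 'attitude': array([-129.94643177,   -0.60110765, -117.57738489])}
{'fx': 403.77803892527294, 'fy': 403.77803892527294, 'cx': 279.2936983560421, 'cy': 207.41420118394217, 'position': array([0.41769527, 0.12229873, 1.04682404]), 'attitude': array([-1.71219680e+02,  1.00255276e-01, -8.84614315e+01])}
{'t': 0.1, 'q': array([-74.21218616,  23.59644449,  -0.72840656,  91.49826567,
         0.31972614,  64.9890312 ,  -4.70973579]), 'joint_velocities': array([ 0.10859988, -0.0921552 ,  0.12238862, -0.08479333,  0.00557171,
        0.0352735 ,  0.16819953]), 'effort': array([ 1.90888721e-03, -6.01833415e+01,  6.84094056e-01, -3.00087833e+01,
        1.40328723e-02,  6.42696614e-03, -1.30452875e-05]), 'tcp_pos': array([0.21052694, 0.58804393, 0.24753319]), 'eef_rot': array([-1.79918415e+02,  4.69691632e-03,  1.60305555e+02]), 'wrist_force': array([-0.00965764,  0.63209121, -0.16867983]), 'torque': array([0.03224247, 0.01128551, 0.00336292]), 'grasp_force': 0.0, 'width': 0.08554891884354814} 0.017
```

View pics/scene0.png

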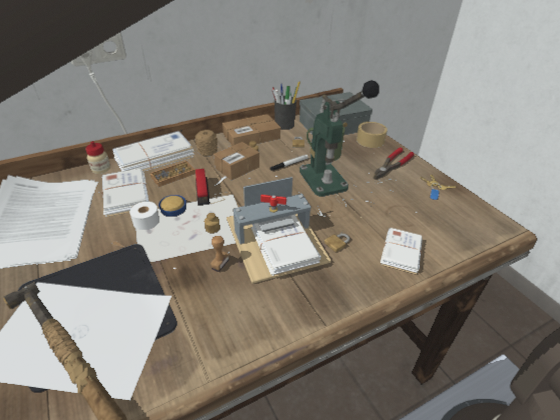

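View pics/top0.png

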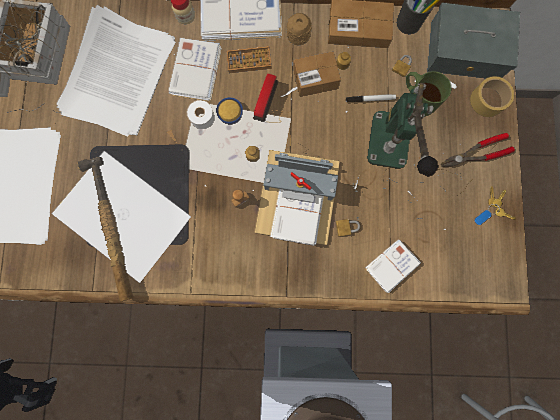

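The top view shows the press at about (298,200). The letters under its bridge are at (297,218), the red wing at (300,180), the stamp at (240,198), the weight at (252,154) and the padlock at (348,227). Look-alikes for the letters: (394,266), (195,67) and (240,17). Look-alikes for the red wing: stapler (265,97) and pliers (490,148). I choose the bundle under the bridge and the wing on it.

Run:
```python
from h import *
p=cv2.imread("pics/top0.png");d=np.load("top0.npy")
c=cv2.resize(p[140:260,225:375],None,fx=5,fy=5,interpolation=cv2.INTER_CUBIC);cv2.imwrite("pics/crop0.png",c)
P=pts("top",d)
i=P.astype(np.float32)
hsv=cv2.cvtColor(p,cv2.COLOR_BGR2HSV)
red=((hsv[...,0]<8)|(hsv[...,0]>172))&(hsv[...,1]>140)&(hsv[...,2]>80)
v,u=np.nonzero(red);k=(u>280)&(u<325)&(v>165)&(v<200)
q=P[v[k],u[k]];print("wing",len(q),np.median(q,0),np.sort(q[:,2])[[5,-5]])
print(cv2.minAreaRect(np.stack([u[k],v[k]],-1).astype(np.float32)), u[k].min(),u[k].max())
X=P[140:260,225:375]
def rect(lo,hi,extra=None):
    m=(X[...,2]>lo)&(X[...,2]<hi)
    if extra is not None:m&=extra
    m=cv2.morphologyEx(m.astype(np.uint8),cv2.MORPH_OPEN,np.ones((2,2)))
    n,l,st,_=cv2.connectedComponentsWithStats(m)
    b=1+np.argmax(st[1:,4]);w=X[l==b]
    r=cv2.minAreaRect((w[:,:2]*1000).astype(np.float32));print(lo,hi,len(w),np.median(w[:,2]),r, cv2.boxPoints(r).round().tolist())
rect(.042,.056);rect(.075,.095);rect(.006,.018);rect(.13,.15)
H=hsv[140:260,225:375]
rect(.035,.06,H[...,1]<60)
```

```text
wing 91 [0.62302886 0.08082264 0.12132817] [0.10964988 0.12535975]
((299.7876281738281, 180.68585205078125), (24.646888732910156, 7.055406093597412), 48.8140754699707) 291 310
0.042 0.056 1727 0.04555900385037259 ((512.9515991210938, 86.06278991699219), (105.463134765625, 199.4735107421875), 81.04220581054688) [[406.0, 50.0], [603.0, 18.0], [620.0, 123.0], [423.0, 154.0]]
0.075 0.095 1525 0.08338366643700024 ((543.3865356445312, 71.09519958496094), (190.2064208984375, 252.95730590820312), 89.1017074584961) [[415.0, -22.0], [668.0, -26.0], [671.0, 164.0], [418.0, 168.0]]
0.006 0.018 766 0.011434153567998262 ((522.2734985351562, 156.98721313476562), (211.7252960205078, 61.08993911743164), 2.2559826374053955) [[415.0, 183.0], [418.0, 122.0], [629.0, 131.0], [627.0, 192.0]]
0.13 0.15 86 0.13414066782510692 ((548.6795043945312, 121.26951599121094), (76.73943328857422, 250.4850311279297), 72.51667022705078) [[418.0, 122.0], [657.0, 47.0], [680.0, 120.0], [441.0, 195.0]]
0.035 0.06 1869 0.04543433425539911 ((512.5858154296875, 83.58938598632812), (113.89578247070312, 198.04808044433594), 82.73467254638672) [[407.0, 40.0], [604.0, 15.0], [618.0, 128.0], [422.0, 153.0]]
```

View pics/crop0.png

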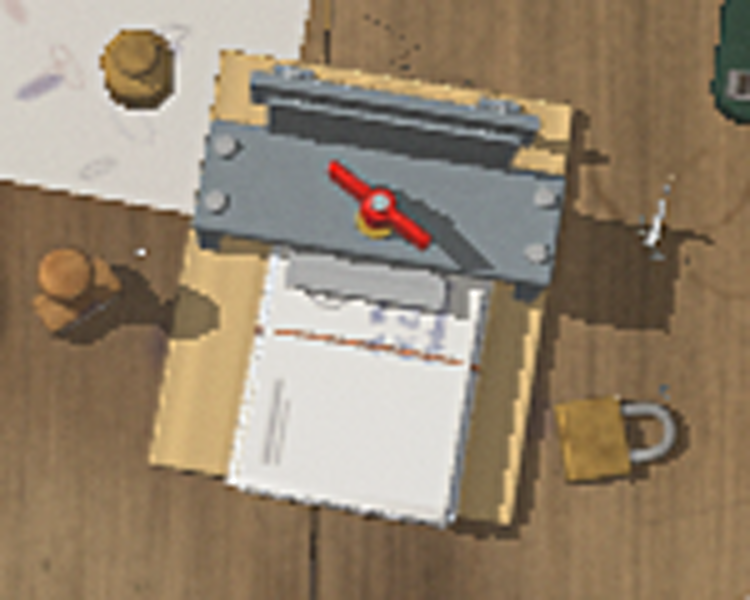

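The crop shows the bundle under the bridge, near edge from (228,487) to (447,526), and the red wing from (333,167) to (427,243). The press is yawed about 9° in the picture. The padlock is to its right and the stamp to its left.

Run:
```python
from h import *
def c(u,v,z): return ray("top",225+(u+.5)/5-.5,140+(v+.5)/5-.5,z)[:2]*1000
ang=lambda a,b:np.degrees(np.arctan2(*(b-a)[::-1]))
B=[c(*q,.012) for q in((150,465),(510,523),(572,103),(220,52))]
print("board",np.round(B,1),ang(B[0],B[3]),ang(B[1],B[2]),ang(B[1],B[0])-90,ang(B[2],B[3])-90,np.linalg.norm(B[1]-B[0]),np.linalg.norm(B[3]-B[0]))
yaw=np.radians(np.mean([ang(B[0],B[3]),ang(B[1],B[2]),ang(B[1],B[0])-90,ang(B[2],B[3])-90]))
ex=np.array([np.cos(yaw),np.sin(yaw)]);ey=np.array([-ex[1],ex[0]])
O=np.mean(B,0)+17.5*ex
print("yaw",np.degrees(yaw),"O from board",O)
Q=[c(*q,.084) for q in((213,122),(565,178),(548,285),(197,232))]
print("beam",np.round(Q,1),ang(Q[1],Q[0])-90,ang(Q[2],Q[3])-90,np.linalg.norm(Q[0]-Q[1]),np.linalg.norm(Q[0]-Q[3]),"O",np.mean(Q,0)-10*ex)
W=[c(*q,.123) for q in((333,167),(427,243),(380,203))];print("wing",np.round(W,1),ang(W[0],W[1]),np.linalg.norm(W[0]-W[1]))
L=[c(*q,.048) for q in((228,487),(447,526),(487,290),(270,255))]
print("let",np.round(L,1),ang(L[0],L[3]),ang(L[1],L[2]),ang(L[1],L[0])-90,np.linalg.norm(L[0]-L[1]))
n=(L[0]+L[1])/2-O; print("near edge in press",n@ex,n@ey)
for nm,z in(("lock",(600,440,.013)),("stamp",(65,275,.08)),("weight",(140,60,.045))):
    p=c(*z);print(nm,p,(p-O)@ex,(p-O)@ey)
# scene view of wing: red
p=cv2.imread("pics/scene0.png");h=cv2.cvtColor(p,cv2.COLOR_BGR2HSV)
m=((h[...,0]<8)|(h[...,0]>172))&(h[...,1]>140)&(h[...,2]>80)
v,u=np.nonzero(m);k=(u>255)&(u<292)&(v>188)&(v<212);print("scene",u[k].min(),u[k].max(),v[k].min(),v[k].max(),u[k].mean(),v[k].mean(),ray("scene",u[k].mean(),v[k].mean(),.115)*1000)
P=pts("scene",np.load("scene0.npy"));q=P[v[k],u[k]];print(np.median(q,0),np.percentile(q[:,2],[5,50,90,97]))
```

```text
board [[510.3 190.1]
 [485.5   4.9]
 [707.7 -25.8]
 [730.7 160.9]] -7.540822491080936 -7.875167451263766 -7.627948924944263 -7.0106365787925 186.76796108197394 222.2847831114476
yaw -7.513643861520366 O from board [625.89215277  80.23069419]
beam [[673.3 160.5]
 [649.7 -12.2]
 [596.3  -4.3]
 [618.  166.6]] -7.776737761204004 -7.231199397373544 174.37494940508103 55.5827729987575 O [624.41340891  78.96259618]
wing [[642.7 102. ]
 [607.5  57.4]
 [626.   79.7]] -128.24166369758572 56.82996719266309
let [[497.2 148.7]
 [480.8  40.1]
 [599.7  21.6]
 [614.7 131.1]] -8.52724591046867 -8.83168302549835 -8.565561430478013 109.84512818723356
near edge in press -137.54897095513368 -3.8613524426494448
lock [529.25451659 -40.80368262] -79.98115011607159 -132.63170330988436
stamp [595.79383878 230.34497579] -49.469168339351334 144.88963879693844
weight [715.35485698 200.55825768] 72.96024841667197 130.99274838580027
scene 261 285 195 205 272.95402298850576 199.58045977011494 [626.75563327  80.91267232 115.        ]
[0.62091543 0.08419116 0.11775115] [0.10843585 0.11775115 0.12470933 0.12589398]
```

```bash
cat >> h.py <<'E'
O=np.array([625.4,79.8]);YAW=-7.6
y=np.radians(YAW);EX=np.array([np.cos(y),np.sin(y)]);EY=np.array([-EX[1],EX[0]])
def st():
    s=robot.read_state();p=np.array(s["tcp_pos"])*1000;d=p[:2]-O;f=np.array(s["wrist_force"])
    print("t %.2f press xyz %.1f %.1f %.1f yaw-172.4 %.1f tipz %.1f F %s w %.1f q7 %.0f"%(s["t"],d@EX,d@EY,p[2],s["eef_rot"][2]-180-YAW,p[2]-17,np.round([f[:2]@EX,f[:2]@EY,f[2]],1),s["width"]*1000,s["q"][6]))
if __name__=="__main__": st()
E
python3 -m crank '[[0,0,0,-6,60],[0,0,0,-6.1,60]]'; python3 h.py
```

```text
t: 0.27
tcp_pos: [0.2105, 0.5882, 0.2478]
eef_rot: [-179.9, -0.0, 172.7]
wrist_force: [0.5, 0.5, 0.9]
width: 0.064
grasp_force: 0.0
t 0.27 press xyz -478.5 449.0 247.8 yaw-172.4 0.3 tipz 230.8 F [0.4 0.5 0.9] w 64.0 q7 7
```

```bash
python3 -m crank '[[-20,-30,0,0,60],[-20,-30,0,0,60],[-20,-30,0,0,60],[-20,-30,0,0,60],[-20,-30,0,0,60],[-20,-30,0,0,60],[-20,-30,0,0,60],[-20,-30,0,0,60],[-20,-30,0,0,60],[-20,-30,5,0,60],[-20,-30,10,0,60],[-20,-30,10,0,60],[-20,-30,20,0,60],[-20,-30,20,0,60],[-20,-30,20,0,60],[0,0,0,0,60]]' >/dev/null; python3 h.py
```

```text
t 1.60 press xyz -177.0 -7.8 160.3 yaw-172.4 -0.4 tipz 143.3 F [-0.2 -0.1  0.1] w 60.1 q7 68
```

```bash
python3 -m crank '[[0,1,25,-0.3,60],[0,1,25,0,60],[0,1,25,0,60],[0,1,25,0,60],[0,0,20,0,60],[0,0,4,0,60],[0,0,0,0,60]]' >/dev/null; python3 h.py
python3 - <<'E'
from h import *
p,d=vision.capture("scene");cv2.imwrite("pics/s1.png",cv2.resize(p[170:300,200:360],None,fx=4,fy=4))
E
```

```text
t 2.18 press xyz -179.4 2.8 38.2 yaw-172.4 0.3 tipz 21.2 F [ 0.1 -0.5  0.6] w 59.8 q7 73
```

View pics/s1.png

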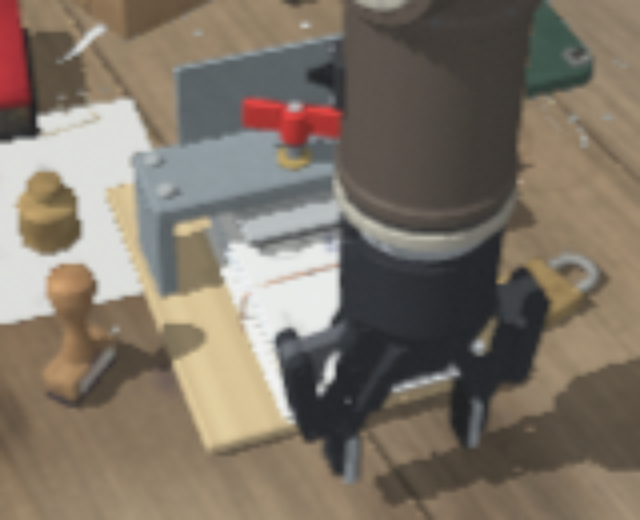

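The fingers straddle the near edge at (345,470) and (475,435), low and clear of everything. Pushing.

```bash
python3 -m crank '[[-5,-3,0,0,60],[-5,-3,0,0,60],[-5,0,0,0,60],[-5,0,0,0,60],[-5,0,0,0,60],[-3,0,0,0,60],[-3,0,0,0,60],[-3,0,0,0,60],[-3,0,0,0,60],[-3,0,0,0,60],[-3,0,0,0,60],[-3,0,0,0,60]]' >/dev/null; python3 h.py;  python3 -m crank '[[-3,0,0,0,60],[-3,0,0,0,60],[-3,0,0,0,60],[-3,0,0,0,60]]' >/dev/null; python3 h.py
```

```text
t 3.23 press xyz -132.1 -2.4 39.1 yaw-172.4 0.3 tipz 22.1 F [-1.5  0.  -0.1] w 60.2 q7 76
t 3.57 press xyz -119.9 -2.4 39.2 yaw-172.4 0.3 tipz 22.2 F [-1.9  0.2 -1.1] w 59.7 q7 76
```

```bash
python3 -m crank '[[-3,0,0,0,60],[-3,0,0,0,60],[-2,0,0,0,60]]' >/dev/null; python3 h.py;  python3 -m crank '[[-2,0,0,0,60],[-2,0,0,0,60]]' >/dev/null; python3 h.py;python3 -m crank '[[-2,0,0,0,60],[-1,0,0,0,60]]' >/dev/null; python3 h.py
```

```text
t 3.82 press xyz -111.9 -2.3 39.3 yaw-172.4 0.3 tipz 22.3 F [-1.8 -0.1 -0.8] w 60.3 q7 76
t 3.98 press xyz -108.3 -2.3 39.3 yaw-172.4 0.3 tipz 22.3 F [-2.4 -0.2 -0.8] w 60.2 q7 76
t 4.15 press xyz -105.5 -2.2 39.2 yaw-172.4 0.3 tipz 22.2 F [-4.7 -0.2  2.5] w 59.9 q7 77
```

```bash
python3 -m crank '[[-1,0,0,0,60],[-1,0,0,0,60]]' >/dev/null; python3 h.py;  python3 -m crank '[[-1,0,0,0,60],[0,0,0,0,60],[0,0,0,0,60]]' >/dev/null; python3 h.py
```

```text
t 4.32 press xyz -105.4 -2.2 39.1 yaw-172.4 0.3 tipz 22.1 F [-10.8   0.6   7.6] w 60.0 q7 77
t 4.57 press xyz -105.3 -2.3 39.1 yaw-172.4 0.3 tipz 22.1 F [-11.9   1.1   7.4] w 59.6 q7 77
```

The bundle is hard against the stop (12 N and no further motion). I'll back off, rise, close the fingers and look.

```bash
python3 -m crank '[[8,0,0,0,60],[15,0,0,0,60],[20,0,0,0,60],[10,0,-15,0,0],[10,0,-30,0,0],[10,0,-30,0,0],[10,0,-30,0,0],[5,0,-30,0,0],[0,0,0,0,0],[0,0,0,0,0],[0,0,0,0,0]]' 40 >/dev/null; python3 h.py
python3 - <<'E'
from h import *
p,d=vision.capture("top");cv2.imwrite("pics/t2.png",cv2.resize(p[140:260,225:375],None,fx=5,fy=5,interpolation=cv2.INTER_CUBIC))
p,d=vision.capture("scene");cv2.imwrite("pics/s2.png",p)
E
```

```text
t 5.48 press xyz -189.9 -2.6 174.4 yaw-172.4 0.3 tipz 157.4 F [-0.3 -0.2  0.1] w -0.3 q7 67
```

View pics/t2.png

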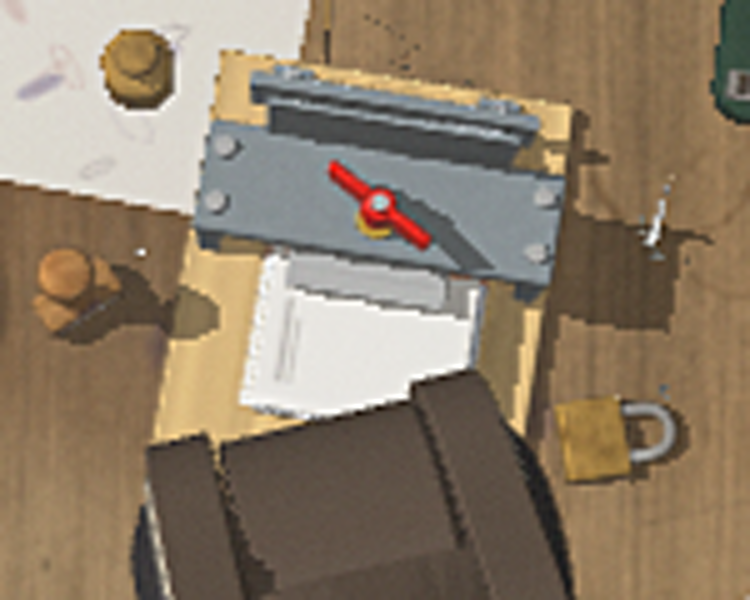

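The bundle has moved up about 41 mm: its near-left corner is now at (240,403), from (228,487). The wing is still at about 59°/239° in press axes. Next I go to the right-hand side of the wing, behind its front-right blade.

```bash
python3 -m crank '[[-34,-5,0,0,0],[-34,-5,0,0,0],[-34,-5,0,0,0],[-34,-5,0,0,0],[-34,-5,0,0,0],[-30,-6,0,0,0],[0,0,0,0,0],[0,0,0,0,0]]' >/dev/null; python3 h.py
python3 - <<'E'
from h import *
# stroke waypoints: finger centre on a circle round the axis, radius 30
a=np.radians(np.arange(285,60,-15));q=np.c_[.6+31*np.cos(a),31*np.sin(a)]
print(np.round(q).astype(int).tolist())
print("rows tx,ty",np.round(np.c_[-np.diff(q[:,0]),np.diff(q[:,1])],1).tolist())
E
```

```text
t 6.25 press xyz 10.5 -34.1 171.7 yaw-172.4 0.2 tipz 154.7 F [-0.3 -0.2 -0.4] w -0.2 q7 82
[[9, -30], [1, -31], [-7, -30], [-15, -27], [-21, -22], [-26, -16], [-29, -8], [-30, 0], [-29, 8], [-26, 15], [-21, 22], [-15, 27], [-7, 30], [1, 31], [9, 30]]
rows tx,ty [[8.0, -1.1], [8.0, 1.1], [7.5, 3.1], [6.4, 4.9], [4.9, 6.4], [3.1, 7.5], [1.1, 8.0], [-1.1, 8.0], [-3.1, 7.5], [-4.9, 6.4], [-6.4, 4.9], [-7.5, 3.1], [-8.0, 1.1], [-8.0, -1.1]]
```

Descend to a tip height of 97 mm, then the first half of a stroke.

```bash
python3 -m crank '[[0,0,20,0,0],[0,0,20,0,0],[0,0,17,0,0],[0,0,0,0,0]]' >/dev/null; python3 h.py; python3 -m crank '[[6,2,0,0,0],[8,1,0,0,0],[8,2,0,0,0],[7.5,3,0,0,0],[6,5,0,0,0],[5,6,0,0,0]]' >/dev/null; python3 h.py;python3 -m crank '[[3,7.5,0,0,0],[1,8,0,0,0],[-1,8,0,0,0],[0,0,0,0,0]]' >/dev/null; python3 h.py
python3 - <<'E'
from h import *
p,d=vision.capture("scene");cv2.imwrite("pics/s3.png",cv2.resize(p[140:270,200:360],None,fx=4,fy=4))
E
```

```text
t 6.58 press xyz 6.3 -32.7 112.9 yaw-172.4 0.3 tipz 95.9 F [-0.3 -0.3 -1.4] w 0.0 q7 83
t 7.08 press xyz -31.5 -13.6 118.1 yaw-172.4 0.3 tipz 101.1 F [ 0.8 -0.5  0.5] w -0.2 q7 80
t 7.42 press xyz -34.0 12.6 117.2 yaw-172.4 0.5 tipz 100.2 F [0.1 1.2 0.2] w -0.3 q7 78
```

View pics/s3.png

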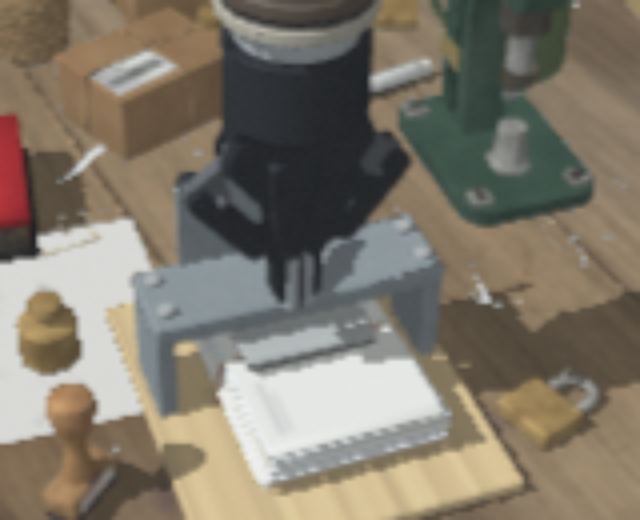

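The fingertips are in front of the bridge at (295,290), sweeping left, and nothing else is disturbed. I'll finish the stroke with a small correction inward, then lift and look.

```bash
python3 -m crank '[[-9,5,1,0,0],[-5,6,1,0,0],[-6.5,4.5,1,0,0],[-8,3,0,0,0]]' >/dev/null; python3 h.py; python3 -m crank '[[-8,1,0,0,0],[-6,-1,0,0,0],[0,0,0,0,0]]' >/dev/null; python3 h.py
python3 -m crank '[[4,10,0,0,0],[0,0,-30,0,0],[0,0,-25,0,0],[30,-10,0,0,0],[35,-10,0,0,0],[35,-10,0,0,0],[35,-10,0,0,0],[0,0,0,0,0]]' >/dev/null; python3 h.py
cat >> h.py <<'E'
def wing(name=None):
    p,d=vision.capture("top")
    h=cv2.cvtColor(p,cv2.COLOR_BGR2HSV)
    m=((h[...,0]<8)|(h[...,0]>172))&(h[...,1]>130)&(h[...,2]>70)
    m[:160]=0;m[200:]=0;m[:,:283]=0;m[:,322:]=0
    v,u=np.nonzero(m);q=pts("top",d)[v,u];z=np.percentile(q[:,2],[50,85,95])*1000
    w=np.array([ray("top",a,b,.12)[:2]*1000 for a,b in zip(u,v)])
    c=w.mean(0);e,V=np.linalg.eigh(np.cov((w-c).T));dd=V[:,1]
    print("wing n",len(u),"centre press",np.round([(c-O)@EX,(c-O)@EY],1),"angle %.0f (mod 180)"%(np.degrees(np.arctan2(dd@EY,dd@EX))%180),"z",z.round(1))
    p2=pts("top",d)
    if name: cv2.imwrite(name,cv2.resize(p[140:260,225:375],None,fx=5,fy=5,interpolation=cv2.INTER_CUBIC))
E
python3 -c "from h import *;wing()"
```

```text
t 7.80 press xyz -5.6 28.8 113.7 yaw-172.4 0.3 tipz 96.7 F [-2.1 -0.2 -0.5] w -0.1 q7 77
t 8.05 press xyz 10.1 28.1 114.2 yaw-172.4 0.3 tipz 97.2 F [0.2 1.3 0.1] w -0.1 q7 78
t 8.72 press xyz -137.7 -4.6 168.5 yaw-172.4 0.3 tipz 151.5 F [-1.2 -0.4 -0.9] w -0.1 q7 73
wing n 50 centre press [6.2 6. ] angle 30 (mod 180) z [116.2 119.4 120.3]
```

```bash
python3 -m crank '[[25,0,0,0,0],[25,0,0,0,0],[0,0,0,0,0]]' >/dev/null; python3 -c "from h import *;st();wing('pics/t4.png')"
```

```text
t 9.02 press xyz -183.7 -2.3 169.2 yaw-172.4 0.4 tipz 152.2 F [-1.7 -0.8 -0.7] w -0.1 q7 69
wing n 79 centre press [-2.3  0.3] angle 33 (mod 180) z [115.9 119.1 120.1]
```

View pics/t4.png

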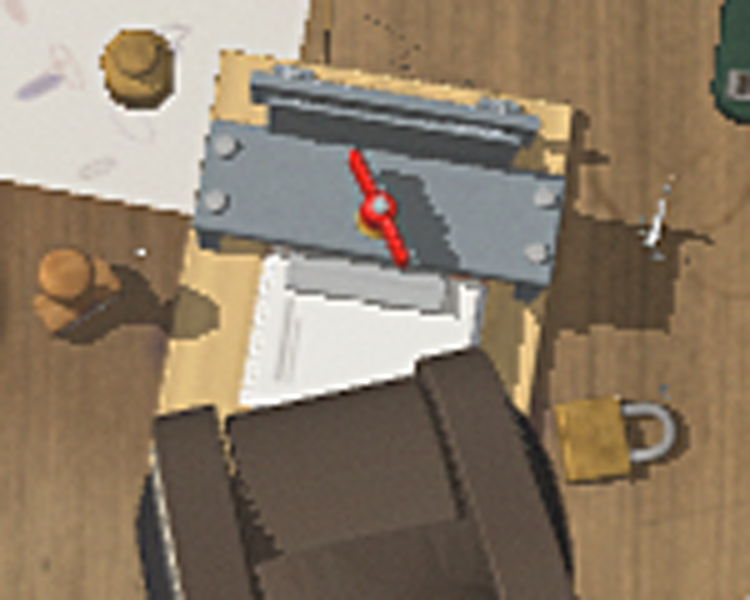

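Clean: the wing is now at 33°, so it has turned about 206° (3.6 rad). Its top dropped about 5.3 mm, which agrees. Second stroke.

```bash
python3 -m crank '[[-33,-5,0,0,0],[-33,-5,0,0,0],[-33,-5,0,0,0],[-33,-5,0,0,0],[-33,-5,0,0,0],[-32,-7,0,0,0],[0,0,0,0,0],[0,0,20,0,0],[0,0,20,0,0],[0,0,14,0,0],[0,0,0,0,0]]' >/dev/null; python3 h.py
python3 -m crank '[[6,2,0,0,0],[8,1,0,0,0],[8,2,0,0,0],[7.5,3,1,0,0],[6,5,1,0,0]]' >/dev/null; python3 h.py;python3 -m crank '[[3,7,1,0,0],[2,7.5,0,0,0],[0,8,0,0,0],[-2,8,0,0,0]]' >/dev/null; python3 h.py
```

```text
t 9.98 press xyz 16.1 -33.7 112.0 yaw-172.4 0.3 tipz 95.0 F [-0.3 -0.5  0.2] w -0.5 q7 84
t 10.40 press xyz -19.0 -20.9 114.4 yaw-172.4 0.3 tipz 97.4 F [ 1.2 -0.8  0.9] w -0.3 q7 82
t 10.73 press xyz -22.4 10.8 112.2 yaw-172.4 0.3 tipz 95.2 F [-1.2 -2.5 -0.6] w 0.1 q7 79
```

```bash
python3 -m crank '[[-3,8,0,0,0],[-6,6,0,0,0]]' >/dev/null; python3 h.py;python3 -m crank '[[-8,3,0,0,0],[-7,1,0,0,0]]' >/dev/null; python3 h.py; python3 -m crank '[[-7,-1,0,0,0],[0,0,0,0,0]]' >/dev/null; python3 h.py
python3 -m crank '[[4,10,0,0,0],[0,0,-30,0,0],[0,0,-25,0,0],[33,-7,0,0,0],[34,-7,0,0,0],[34,-7,0,0,0],[34,-7,0,0,0],[34,-7,0,0,0],[24,-7,0,0,0],[0,0,0,0,0]]' >/dev/null; python3 -c "from h import *;st();wing()"
```

```text
t 10.90 press xyz -13.3 25.6 112.0 yaw-172.4 0.4 tipz 95.0 F [-1.7 -0.7  0.4] w -0.0 q7 78
t 11.07 press xyz 2.6 29.1 112.0 yaw-172.4 0.4 tipz 95.0 F [-2.1  0.7 -0.2] w 0.1 q7 78
t 11.23 press xyz 10.8 26.5 112.1 yaw-172.4 0.3 tipz 95.1 F [ 0.3  1.9 -0.8] w 0.0 q7 79
t 12.07 press xyz -192.7 -7.5 167.2 yaw-172.4 0.3 tipz 150.2 F [-0.2 -0.1 -0.6] w 0.3 q7 69
wing n 83 centre press [-3.1  0.4] angle 29 (mod 180) z [111.5 113.4 114.5]
```

The total is now 6.8 rad from the start, and the height puts the joint at about 8.5. The third stroke goes in small steps, watching for the hard stop.

```bash
python3 -m crank '[[-34,-5,0,0,0],[-34,-5,0,0,0],[-34,-5,0,0,0],[-34,-5,0,0,0],[-34,-5,0,0,0],[-34,-3,0,0,0],[0,0,0,0,0],[0,0,20,0,0],[0,0,20,0,0],[0,0,13,0,0],[0,0,0,0,0]]' >/dev/null; python3 h.py
python3 -m crank '[[6,2,0,0,0],[8,1,0,0,0],[8,2,0,0,0],[7.5,3,1,0,0]]' >/dev/null; python3 h.py;python3 -m crank '[[5,5,1,0,0],[3,5,1,0,0]]' >/dev/null; python3 h.py; python3 -m crank '[[1,5,0,0,0],[1,4,0,0,0]]' >/dev/null; python3 h.py
```

```text
t 13.03 press xyz 15.2 -33.2 111.1 yaw-172.4 0.3 tipz 94.1 F [-1.7 -0.5  0.4] w -0.1 q7 85
t 13.37 press xyz -13.4 -25.1 114.6 yaw-172.4 0.3 tipz 97.6 F [ 2.9 -0.9  0.3] w 0.0 q7 83
t 13.53 press xyz -21.7 -15.0 112.1 yaw-172.4 0.3 tipz 95.1 F [ 1.7 -2.5  0.5] w 0.1 q7 82
t 13.70 press xyz -22.9 -8.7 111.5 yaw-172.4 0.2 tipz 94.5 F [  3.3 -17.5   1.5] w -0.3 q7 81
```

17 N: the hard stop. I back off and look.

```bash
python3 -m crank '[[1,-5,0,0,0],[6,-8,0,0,0],[0,0,-30,0,0],[0,0,-25,0,0],[33,5,0,0,0],[34,5,0,0,0],[34,5,0,0,0],[34,5,0,0,0],[30,5,0,0,0],[0,0,0,0,0],[0,0,0,0,0]]' >/dev/null; python3 -c "
from h import *;st();wing('pics/t5.png')
p,d=vision.capture('scene');a=cv2.resize(p[150:290,200:360],None,fx=2.5,fy=2.5);b=cv2.resize(cv2.imread('pics/t5.png'),(400,350));cv2.imwrite('pics/f.png',np.hstack([a,b]))"
```

```text
t 14.62 press xyz -197.1 5.5 166.6 yaw-172.4 0.5 tipz 149.6 F [ 0.6 -0.   0.6] w 0.1 q7 68
wing n 74 centre press [-3.9  0.6] angle 159 (mod 180) z [110.  113.  113.6]
```

View pics/f.png

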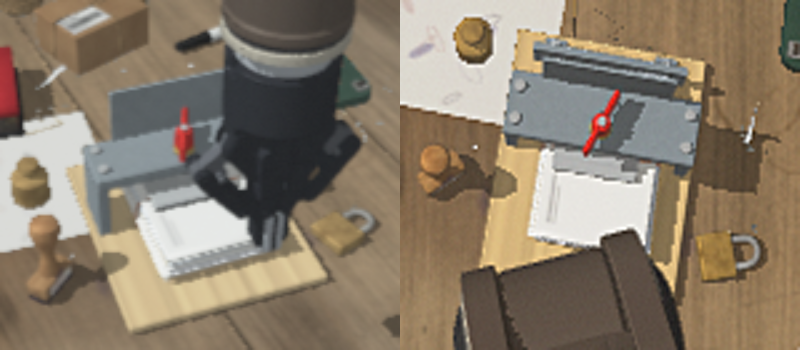

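The wing is at 159°, 7.7 rad in total from the start. Since it began at 1 rad or more, it stands at 8.7 or above, and the hard stop was felt. The letters have not moved from the stop and the stamp, weight and padlock stand where they were. The arm is clear, so I hand in.

```bash
python3 -c "from plant import robot;print(robot.job_done())"
```

```text
the job is handed in; nothing more can be done
None
```

I handed the job in at about 14.6 s of the 58 s: the letters are against the back stop and the wing screw is turned down to its hard stop; the hand-in returned no verdict.

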